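# Fit the crank to the popcorn pot and try the stirrer

## Robot

A 7-joint arm with a two-finger parallel gripper is mounted at the origin on a cart in front of the work surface, level with it; the furniture and walls round the work are solid. World frame = base frame: x ahead of the robot, y to its left, z up, the work surface at z = 0. Lengths are in m, angles in rad, forces in N, time in s.
With the tool pointing down it reaches from about 0.425 to 0.825 m from the base axis. Payload 3.6 kg.
Tool frame: the origin (TCP) lies at the very end of the fingers, on their centre line; the grasp point (between the pads) lies 19 mm behind it; z points along the fingers, y is the line along which they close (so a half turn about z gives the same grasp; the last joint's range is limited). The gripper opens to 85 mm and grips with 20 to 120 N. Pads are 22 mm wide; open, the fingers measure 114 mm over their backs; the gripper's body (76 mm by 85 mm) begins 54 mm behind the grasp point. The pads swing forward as they close: fully open they stand 13 mm farther back than shut.
Start: joints at [1.274, 0.615, -0.013, 1.423, 0.008, 1.103, -0.04], TCP at [0.174, -0.626, 0.231] pointing down, gripper open.
Joint ranges: [-3.12, 3.12], [-0.3, 2.06], [-1.34, 1.32], [0.26, 2.42], [-1.36, 4.5], [0.01, 1.98], [-2.84, 2.84]. Speed limits (rad/s): [2.79, 2.79, 3.14, 3.14, 3.14, 3.14, 3.14].

## Interface

Orientations are given as a unit quaternion [x, y, z, w].
In Python, from station import arm, imaging, finish_job gives the robot as it stands. Calls block until the motion is done:
- arm.movep(position, orientation): joint-space move of the TCP to a pose.
- arm.line_to(position, velocity=0.15, ori=None): straight line of the TCP; ori=None keeps the orientation; velocity is the mean speed in m/s.
- arm.move_j(angles): joint-space move.
- arm.move_gripper(opening, effort=None): opening from 0.0 (shut) to 1.0 (fully open); effort is the grip in N (None keeps the last); returns when the fingers have stopped.
- arm.pause(seconds).
- arm.ik(position, orientation): joint angles nearest the present ones, or None.
- imaging.snapshot(name): name is "side" or "top" or "wrist"; returns the picture (420x560x3 uint8, blue, green, red); there is no depth.
- imaging.camera_info(name): a dict with "fx", "fy", "cx", "cy" (pixels), "R" (3x3) and "t" (3): a world point X has camera coordinates R X + t; the wrist camera has in their place "T_tool_cam" (4x4, takes a point from camera to tool coordinates, whose origin is the TCP and whose axes are the flange's). Camera axes: x right, y down, z forward; pixel columns grow to the right and rows downward; lengths in m; the calibration is good to about 2 mm. A picture is of the moment at which its call begins: read the wrist's pose just before it. camera_info takes no time and is no camera call.
A pose or a line that the arm cannot do raises arm.MotionError and nothing moves.
- finish_job(): hands the job in; it is judged then, once.
Trained networks look in the newest picture that a camera, given by its name, has taken for a name from the list of things; names that differ only in an ending like _2 or _b are one class to them, and where a whole thing is asked for, a point or a joint stands for the part that bears it (a point fixed in the world has none). Each returns a list of dicts, best first, with "confidence" (0 to 1); they miss things now and then, are a little off and sometimes report something else, mostly with a low value. They report only what shows in the picture. A call takes as long as a camera call.
- imaging.trace(camera, thing): "mask" (420x560 bool, what is visible of it) and "box" ([left, top, right, bottom] in pixels, round what is visible of it).
- imaging.mark_of(camera, thing): "point" ([column, row] in pixels: a listed point, or the origin of a listed thing).
Readings, each from a call of its own:
- arm.get_time(): time.
- arm.get_joint_positions(): joint angles.
- arm.get_dq(): joint speeds.
- arm.get_effort(): joint torques, N m.
- arm.get_tool_pos(): TCP position.
- arm.get_eef_rot(): TCP orientation.
- arm.get_ft_force(): force on the tool from outside, world axes, zero at the start.
- arm.get_wrist_torque(): the same for the moment, N m.
- arm.get_opening(): opening from 0.0 (shut) to 1.0 (fully open).
- arm.get_finger_force(): force on a finger pad.
Only numpy, scipy, OpenCV 4.12 (cv2) and the standard library are available. Lean on these libraries where they do the work, as an engineer would, in place of code of your own. Each camera call takes 0.05 s, during which the arm holds its last target. There are 200 camera calls.

## Task

The popcorn pot on the hob is missing its crank, which hangs in the drinking glass on the chopping board. Lift the crank out and lower its tapered shank into the socket on top of the pot with the two notches of its flange over the two drive dogs, and press it down until it clicks home with the flange flat on the spindle. Then swing the crank round half a turn, either way, to try the stirrer, so that each dog ends about opposite where it began, and leave it there with the crank still fully home; do not drop or hammer it in, and do not upset the glass, tub or jar.

Things in the scene. Friction and masses are not known exactly. Their poses are not given: they have to be found in the camera images.
- crank: Loose steel crank, 0.2-0.35 kg. Origin: centre of the flange's underside; z up, x along the arm. Flange 92 dia, 10 thick. Tapered shank below it, 36 to 13 dia, 53 long. Black grip post on the axis, 32 dia, z 25-61: grasp or press it. Arm 18 wide, z 16-24, to a spinning wooden knob at x 100 (24 dia, top z 64). Flange notches at +y and -y, 14 wide, from 29 mm out to the edge
- nose (a point): Centre of the spindle's flat steel face (92 dia), at the mouth of its taper socket (38 dia, 60 deep). z up; y through both dogs: brass, round-topped, 11 wide, 16 high, 31-46 mm from the axis at +y and -y. The crank fits either way round, its y along this y. Home: crank origin at this point. Three sprung balls inside hold it 11 mm high until pressed with 10-17 N
- dog (a point): Point on the +y drive dog of the spindle, 38 mm from the axis and 8 mm above the spindle face; it goes round with the spindle
- spindle (a joint): Turn of the stirrer's spindle in the pot, rad, positive anticlockwise seen from above. It stays where it is left; turning takes 0.2 N m (about 3 N on the crank arm) and it can turn several turns either way
- pot: Red popcorn pot standing firmly on the hob's grate (does not move), 206 dia, steel lid top 115 high, black tower 72 dia in the middle up to the spindle face at 178. Origin: centre of the underside. Its long handle points along -x of the pot, to 250 from the axis, 100 high
- glass: Clear drinking glass, 81 dia at the rim, 92 high, loose on the board, origin centre of underside. The crank's flange rests on its rim with the shank hanging inside
- tub: Small grey-lidded tub with a blue band, 69 dia, 41 high, loose on the board, origin centre of underside
- jar: Spice jar with a yellow lid, 45 dia, 100 high, loose on the board, origin centre of underside
- board: Wooden chopping board 300 x 180 x 19 lying fixed on the other grate, origin centre of underside, x along its length

How it is judged:
On the way, in this order (a step that is already met when the one before it is completed fails the run):
1. the crank is home: flange flat on the spindle face with the dogs in its notches (z of crank in the frame of nose below 0.0025 m and horizontal distance between crank and nose below 0.003 m and angle between the z axis of crank and the z axis of nose, either way round below 0.05 rad and angle between the x axis of crank and the x axis of nose, either way round below 0.09 rad), for 0.2 s.
2. the spindle has been turned through about half a turn (distance of dog from where it was at the start of the episode above 0.06 m), for 0.2 s.
At the end, for the whole second after the job is handed in: The crank stands home in the spindle (flange within 2.5 mm of the face, centred within 3 mm, upright within 3 degrees, notches over the dogs), the spindle rests about half a turn (105 to 255 degrees) from where it started, and everything is at rest with the hand off (all of step 1 and distance of dog from where it was at the start of the episode above 0.06 m and linear speed of crank below 0.02 m/s); the robot touches nothing.
It fails at once if the glass is knocked over or pushed away (angle between glass's own z axis and vertical above 0.4 rad or distance of glass from where it was at the start of the episode above 0.05 m).
It fails at once if the tub is knocked over or pushed away (angle between tub's own z axis and vertical above 0.4 rad or distance of tub from where it was at the start of the episode above 0.05 m).
It fails at once if the jar is knocked over or pushed away (angle between jar's own z axis and vertical above 0.4 rad or distance of jar from where it was at the start of the episode above 0.05 m).
It fails at once if the crank is dropped or hammered into the socket (horizontal distance between crank and nose below 0.02 m and z of crank in the frame of nose below 0.06 m and linear speed of crank above 0.5 m/s).
It also fails if it takes over 58 s, if anything falls off the work surface, if the arm or the gripper's body presses on something with over 40 N, if the wrist force passes 120 N, or if a joint passes its speed limit or range.

## Working session

There is one attempt and no reset: what is moved stays moved. The work goes in short steps, each a Python script; the robot and the scene stay as the last script left them, time stands still between calls to the robot, and variables do not carry over. Pictures are saved under pics/ and viewed, at most 10 in all, crops included, and the job is handed in when it is done.

```bash
mkdir -p pics; ls
python3 - <<'E'
from station import arm, imaging
import cv2, numpy as np
for c in ["side","top"]:
    im=imaging.snapshot(c); cv2.imwrite(f"pics/{c}0.png",im)
    i=imaging.camera_info(c); R=np.array(i["R"]);t=np.array(i["t"]); print(c,i["fx"],"C",(-R.T@t).round(3),"fwd",R[2].round(2))
    for n in ["crank","nose","dog","glass","pot","tub","jar","board"]:
        r=imaging.mark_of(c,n); print(n,[(np.round(d["point"],1),round(d["confidence"],2)) for d in r[:2]])
print(arm.get_time(),arm.get_tool_pos(),arm.get_eef_rot(),arm.get_opening())
E
```

```text
pics
station.py
side 487.5830244340969 C [0.276 0.799 0.758] fwd [ 0.28 -0.74 -0.61]
crank [(array([309.7, 240.3]), 0.98)]
nose [(array([303.2, 155.9]), 0.61)]
dog [(array([315.9, 163.6]), 0.85), (array([309. , 240.3]), 0.38)]
glass [(array([306.3, 273.2]), 0.89)]
pot [(array([304.4, 221.2]), 0.75), (array([212.4, 284.2]), 0.72)]
tub [(array([209.2, 283.7]), 0.71)]
jar [(array([258. , 281.9]), 0.57)]
board [(array([260.8, 284.8]), 0.71)]
top 417.2122342916309 C [0.447 0.042 0.988] fwd [ 0.1   0.02 -0.99]
crank [(array([250.9, 257.2]), 0.81)]
nose [(array([342.4, 216.7]), 0.57)]
dog [(array([329.8, 233.1]), 0.55)]
glass [(array([331. , 235.7]), 0.53)]
pot [(array([331.4, 224.5]), 0.81)]
tub [(array([216.4, 185.9]), 0.95)]
jar [(array([232.8, 222.5]), 0.77)]
board [(array([235.1, 224. ]), 0.86)]
0.9 [ 0.17389777 -0.62627646  0.23132541] [ 9.90843801e-01  1.35013192e-01  2.58215168e-05 -1.21305169e-05] 1.002366386496987
```

View pics/side0.png

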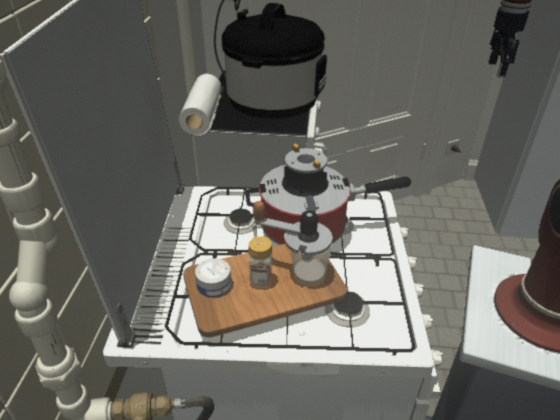

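View pics/top0.png

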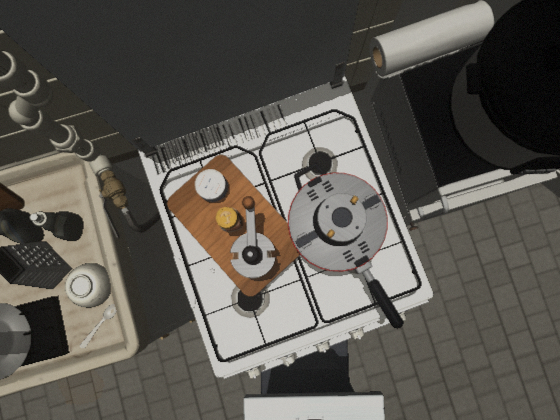

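```bash
cat > h.py <<'E'
from station import arm, imaging, finish_job
import numpy as np, cv2
from scipy.spatial.transform import Rotation as Ro
def ray(c,p):
    i=imaging.camera_info(c)
    d=np.array([(p[0]-i["cx"])/i["fx"],(p[1]-i["cy"])/i["fy"],1])
    if c=="wrist":
        T=np.array(i["T_tool_cam"]); W=np.eye(4); W[:3,:3]=Ro.from_quat(arm.get_eef_rot()).as_matrix(); W[:3,3]=arm.get_tool_pos()
        T=W@T; return T[:3,3], T[:3,:3]@d
    R=np.array(i["R"]); return -R.T@np.array(i["t"]), R.T@d
def onz(c,p,z):
    o,d=ray(c,p); return o+d*(z-o[2])/d[2]
def tri(obs):
    A=0;b=0;rs=[]
    for c,p in obs:
        o,d=ray(c,p); d=d/np.linalg.norm(d); P=np.eye(3)-np.outer(d,d); A=A+P; b=b+P@o; rs.append((o,P))
    x=np.linalg.solve(A,b); return x,[np.linalg.norm(P@(x-o)) for o,P in rs]
def q(yaw): # tool down, tool x at yaw
    return (Ro.from_euler('z',yaw)*Ro.from_euler('x',np.pi)).as_quat()
E
python3 - <<'E'
from h import *
print("crank",tri([("side",(309.7,240.3)),("top",(250.9,257.2))]))
print("nose",tri([("side",(303.2,155.9)),("top",(342.4,216.7))]))
print("pot",tri([("side",(304.4,221.2)),("top",(331.4,224.5))]))
print("dog",tri([("side",(315.9,163.6)),("top",(329.8,233.1))]))
print("board",tri([("side",(260.8,284.8)),("top",(235.1,224.))]))
print("tub",tri([("side",(209.2,283.7)),("top",(216.4,185.9))]))
print("jar",tri([("side",(258,281.9)),("top",(232.8,222.5))]))
E
```

```text
crank (array([0.46448513, 0.12257134, 0.14095665]), [np.float64(0.00032862209154781386), np.float64(0.00032862209154776626)])
nose (array([ 0.53679689, -0.05605816,  0.21010277]), [np.float64(0.003344213332245655), np.float64(0.00334421333224533)])
pot (array([ 0.53303256, -0.0541889 ,  0.03380456]), [np.float64(0.002978104301039934), np.float64(0.002978104301039941)])
dog (array([ 0.50387468, -0.03175562,  0.21312086]), [np.float64(0.0006086770242549008), np.float64(0.00060867702425497)])
board (array([0.54609017, 0.16847461, 0.03248653]), [np.float64(0.00248774156954269), np.float64(0.0024877415695426747)])
tub (array([0.63748012, 0.21029119, 0.04112703]), [np.float64(0.0051050711751628895), np.float64(0.0051050711751627975)])
jar (array([0.54939753, 0.17250886, 0.04335734]), [np.float64(0.003331068764542778), np.float64(0.0033310687645429706)])
```

The side view shows the pot's nose at about (303,156) with a dog at about (316,164), and the crank in the glass at about (309,240). The top view shows the dogs at (355,200) and (330,233), and the crank arm running from (251,256) to its knob at (249,203). The networks' marks agree with the pictures. Next I'll look closer with the wrist camera.

Run:
```python
from h import *
i=imaging.camera_info("wrist"); T=np.array(i["T_tool_cam"]); print(T.round(3),i["fx"])
k=onz("top",(249,203),0.205); c=np.array([.4645,.1226,.141]); print("knob",k, "yaw",np.degrees(np.arctan2(*(k-c)[1::-1])), np.hypot(*(k-c)[:2]))
a=onz("top",(330,233),0.226);b=onz("top",(355,200),0.226);print("dogs",a,b,"mid",(a+b)/2,"yaw",np.degrees(np.arctan2(*(a-b)[1::-1])),np.linalg.norm(a-b))
# reachable yaws & j7
from math import radians
for P in ([.537,-.056,.25],[.4645,.1226,.168],[.4645,.1226,.3]):
    print([(y,np.round(s[6],2),np.round(s[4],2)) if (s:=arm.ik(P,q(radians(y)))) is not None else (y,None) for y in range(-180,180,30)])
```

```text
[[ 0.001 -0.954 -0.301  0.076]
 [ 1.     0.001 -0.001 -0.   ]
 [ 0.001 -0.301  0.954 -0.142]
 [ 0.     0.     0.     1.   ]] 354.1883388548306
knob [0.56550383 0.11804354 0.205     ] yaw -2.5829633802182927 0.10110655127455437
dogs [ 0.50251827 -0.03103231  0.226     ] [ 0.56194767 -0.07919187  0.226     ] mid [ 0.53223297 -0.05511209  0.226     ] yaw 140.9798737575905 0.07649312076880768
[(-180, np.float64(1.2), np.float64(0.44)), (-150, np.float64(1.53), np.float64(0.64)), (-120, np.float64(2.05), np.float64(0.64)), (-90, np.float64(-2.42), np.float64(-0.64)), (-60, np.float64(-2.5), np.float64(-0.05)), (-30, np.float64(-2.06), np.float64(0.03)), (0, np.float64(-1.59), np.float64(0.08)), (30, np.float64(-1.12), np.float64(0.13)), (60, np.float64(-0.65), np.float64(0.19)), (90, np.float64(-0.19), np.float64(0.25)), (120, np.float64(0.28), np.float64(0.31)), (150, np.float64(0.74), np.float64(0.38))]
[(-180, np.float64(0.52), np.float64(0.72)), (-150, np.float64(0.99), np.float64(0.76)), (-120, np.float64(1.51), np.float64(0.76)), (-90, np.float64(2.04), np.float64(0.76)), (-60, np.f
[... 155 characters left out ...]
(0.29)), (60, np.float64(-1.31), np.float64(0.46)), (90, np.float64(-0.9), np.float64(0.57)), (120, np.float64(-0.46), np.float64(0.65)), (150, np.float64(0.02), np.float64(0.69))]
[(-180, np.float64(0.66), np.float64(0.55)), (-150, np.float64(1.28), np.float64(0.47)), (-120, np.float64(1.8), np.float64(0.47)), (-90, np.float64(2.32), np.float64(0.47)), (-60, np.float64(-2.39), np.float64(-0.46)), (-30, np.float64(-2.59), np.float64(0.17)), (0, np.float64(-2.09), np.float64(0.2)), (30, np.float64(-1.63), np.float64(0.26)), (60, np.float64(-1.14), np.float64(0.29)), (90, np.float64(-0.66), np.float64(0.33)), (120, np.float64(-0.22), np.float64(0.4)), (150, np.float64(0.22), np.float64(0.48))]
```

Run:
```python
from h import *
y=np.radians(141)
arm.movep([.535,-.056,.34],q(y))
im=imaging.snapshot("wrist"); cv2.imwrite("pics/w1.png",im)
for n,z in (("nose",.21),("dog",.218)):
    for d in imaging.mark_of("wrist",n)[:2]: print(n,np.round(d["point"],1),round(d["confidence"],2),onz("wrist",d["point"],z).round(4))
print(arm.get_time(),arm.get_joint_positions(),arm.get_tool_pos())
arm.movep([.4645,.1226,.27],q(np.radians(87.4)))
im=imaging.snapshot("wrist"); cv2.imwrite("pics/w2.png",im)
d=imaging.mark_of("wrist","crank")[:2]; print([(np.round(e["point"],1),round(e["confidence"],2),onz("wrist",e["point"],.141).round(4)) for e in d])
print(arm.get_time(),arm.get_joint_positions(),arm.get_tool_pos(),arm.get_eef_rot())
```

```text
nose [279.3 199.6] 0.67 [ 0.5326 -0.0559  0.21  ]
dog [276.4 151.9] 0.91 [ 0.501  -0.0327  0.218 ]
3.475 [ 0.5433773   0.42277894 -0.7269678   1.55622083  0.28930612  1.27366044
  0.66315557] [ 0.53498055 -0.05694799  0.33974147]
[(array([288.6, 204.4]), 0.75, array([0.4714, 0.1192, 0.141 ]))]
4.7167 [ 0.09885852  0.35212152 -0.54743946  1.8261037   0.21249197  1.02112953
 -0.57995811] [0.46522393 0.1217247  0.27014323] [7.23513735e-01 6.90309917e-01 1.93265259e-04 2.38518476e-04]
```

```bash
python3 -c "
import cv2,numpy as np
a=cv2.imread('pics/w1.png');b=cv2.imread('pics/w2.png')
s=slice(40,360)
cv2.imwrite('pics/w12.png',np.hstack([a[40:360,90:480],b[40:360,90:480]]))"
```

```text
(no output)
```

View pics/w12.png

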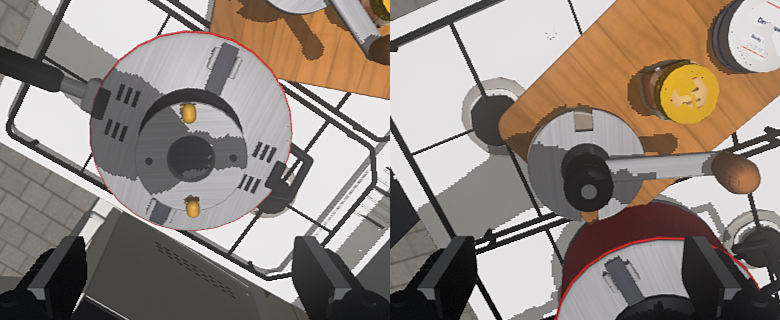

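In w1 the dogs are at about (279,154) and (283,246), with the socket between them at about (281,197). In w2 the grip post top is at about (288,230), the +y notch at about (284,160), and the knob at about (436,212). To check my estimates, I'll overlay the projected models.

```bash
cat >> h.py <<'E'
def proj(pts,pos,quat):
    i=imaging.camera_info("wrist"); T=np.array(i["T_tool_cam"]); W=np.eye(4); W[:3,:3]=Ro.from_quat(quat).as_matrix(); W[:3,3]=pos
    C=np.linalg.inv(W@T); p=np.atleast_2d(pts)@C[:3,:3].T+C[:3,3]
    return np.c_[i["fx"]*p[:,0]/p[:,2]+i["cx"], i["fy"]*p[:,1]/p[:,2]+i["cy"]]
def circ(r,z,c=(0,0)):
    a=np.linspace(0,2*np.pi,60); return np.c_[c[0]+r*np.cos(a),c[1]+r*np.sin(a),0*a+z]
def place(pts,o,yaw): return Ro.from_euler('z',yaw).apply(pts)+o
NOSE=[circ(.046,0),circ(.019,0)]+[np.array([[-.0055,s*.031,0],[.0055,s*.031,0],[.0055,s*.046,0],[-.0055,s*.046,0],[-.0055,s*.031,0]]) for s in(1,-1)]
CR=[circ(.046,.01),circ(.016,.061),circ(.012,.064,(.1,0))]+[np.array([[-.007,s*.046,.01],[-.007,s*.029,.01],[.007,s*.029,.01],[.007,s*.046,.01]]) for s in(1,-1)]
def overlay(im,models,pos,quat,box,f,out):
    im=cv2.resize(im[box[1]:box[3],box[0]:box[2]],None,fx=f,fy=f,interpolation=cv2.INTER_CUBIC)
    for ms,o,yaw in models:
        for m in ms: cv2.polylines(im,[np.int32(((proj(place(m,o,yaw),pos,quat)+.5-box[:2])*f-.5)*16)],False,(0,255,0),1,cv2.LINE_AA,4)
    cv2.imwrite(out,im); return im
E
python3 - <<'E'
from h import *
P1,Q1=[.53498055,-.05694799,.33974147],q(np.radians(141))
P2,Q2=[.46522393,.1217247,.27014323],[.723513735,.690309917,1.93e-4,2.385e-4]
a=cv2.imread('pics/w1.png');b=cv2.imread('pics/w2.png')
hsv=cv2.cvtColor(a,cv2.COLOR_BGR2HSV); m=cv2.inRange(hsv,(10,130,60),(35,255,255)); m[:,:230]=0;m[:,340:]=0;m[:130]=0;m[270:]=0
n,l,s,c=cv2.connectedComponentsWithStats(m); print(s[s[:,4]>40],c[s[:,4]>40])
A=overlay(a,[(NOSE,np.array([.5326,-.0559,.21]),np.radians(51))],P1,Q1,(215,120,345,280),3,"pics/a.png")
B=overlay(b,[(CR,np.array([.4655,.1215,.141]),np.radians(-2.6))],P2,Q2,(215,120,480,280),3,"pics/b.png")
cv2.imwrite("pics/o1.png",cv2.resize(np.hstack([A,B[:,:]]),(800,None) if 0 else (790,320)))
cv2.imwrite("pics/o2.png",np.hstack([A,B])[:, :800])
E
```

```text
[[     0      0    560    420 234777]
 [   271    144     15     19    245]
 [   276    241     14     16    178]] [[279.49876691 209.52968988]
 [278.46938776 152.82040816]
 [282.54494382 248.35393258]]
```

View pics/a.png

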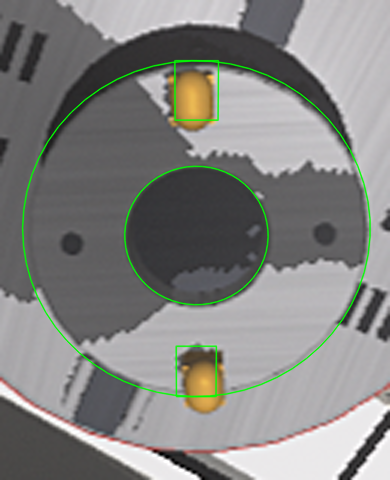

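View pics/b.png

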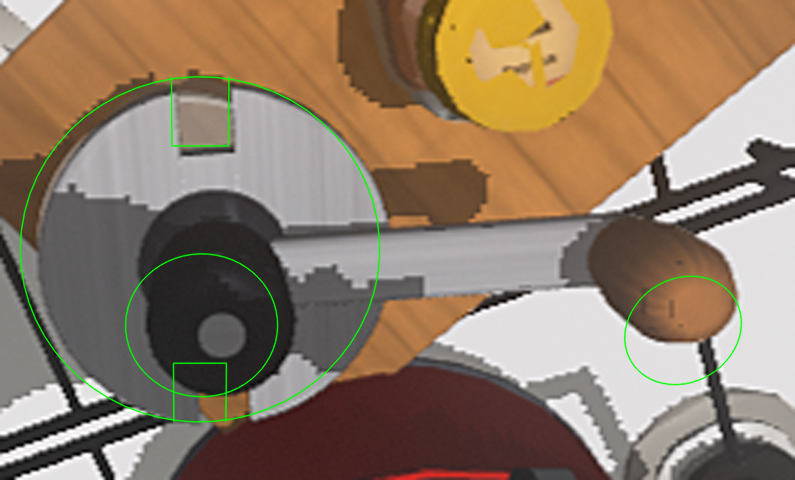

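The nose model fits well (face edge and socket), but the dogs show a yaw about 2° off. The crank's flange looks smaller than the model (x 38..385 in the crop), so it sits a little lower than assumed. I'll fit both by least squares.

```bash
cat > fit.py <<'E'
from h import *
from scipy.optimize import least_squares
P1,Q1=[.53498055,-.05694799,.33974147],q(np.radians(141))
P2,Q2=[.46522393,.1217247,.27014323],[.723513735,.690309917,1.93e-4,2.385e-4]
def fp(p,box=(215,120)): return np.array(p)/3+box
def rn(v):
    o=v[:3]
    c=proj(place(circ(.046,0),o,0),P1,Q1); s=proj(place(circ(.019,0),o,0),P1,Q1)
    d=proj(place(np.array([[0,.0385,.009],[0,-.0385,.009]]),o,v[3]),P1,Q1)
    L=lambda x:(x/3+215); 
    return np.r_[c[:,0].min()-L(23),c[:,0].max()-L(370), s[:,0].min()-L(127),s[:,0].max()-L(268),s[:,1].min()-(168/3+120),s[:,1].max()-(304/3+120), c[:,1].max()-(395/3+120), (d-[[278.47,152.82],[282.54,248.35]]).ravel()]
r=least_squares(rn,[.5326,-.0559,.21,np.radians(51)],x_scale=[.01,.01,.01,.1]); print("nose",r.x[:3].round(4),np.degrees(r.x[3]).round(2),r.fun.round(1))
def rc(v):
    o=v[:3];X=lambda x:x/3+215;Y=lambda y:y/3+120
    f=proj(place(circ(.046,.01),o,0),P2,Q2);t=proj(place(circ(.016,.061),o,0),P2,Q2)
    n=proj(place(np.array([[-.007,.029,.01],[.007,.029,.01]]),o,v[3]),P2,Q2)
    a=proj(place(np.array([[.05,0,.024],[.085,0,.024]]),o,v[3]),P2,Q2); ay=Y(259-.041*(((a[:,0]-215)*3)-380))
    return np.r_[f[:,0].min()-X(38),f[:,0].max()-X(385),f[:,1].max()-Y(421),f[:,1].min()-Y(86),t[:,0].min()-X(147),t[:,0].max()-X(293),t[:,1].max()-Y(395),n[:,0]-X(np.array([180,235])),n[:,1]-Y(155),a[:,1]-ay]
r=least_squares(rc,[.4655,.1215,.135,-.045],x_scale=[.01,.01,.01,.1],loss="soft_l1"); print("crank",r.x[:3].round(4),np.degrees(r.x[3]).round(2),r.fun.round(1))
b=cv2.imread('pics/w2.png')
overlay(b,[(CR,r.x[:3],r.x[3])],P2,Q2,(215,120,480,280),3,"pics/b2.png")
E
python3 fit.py
```

```text
nose [ 0.5338 -0.0562  0.2083] 53.47 [ 0.5 -0.2 -0.4 -0.  -0.1  0.3  0.4  0.1 -0.2  0.1 -0.3]
crank [0.4696 0.1175 0.1324] 1.9 [ 0.9  1.1 -0.5  0.2 -0.3 -0.3  0.1 -0.3 -0.6  0.2 -1.2  1.5 -0.1]
```

View pics/b2.png

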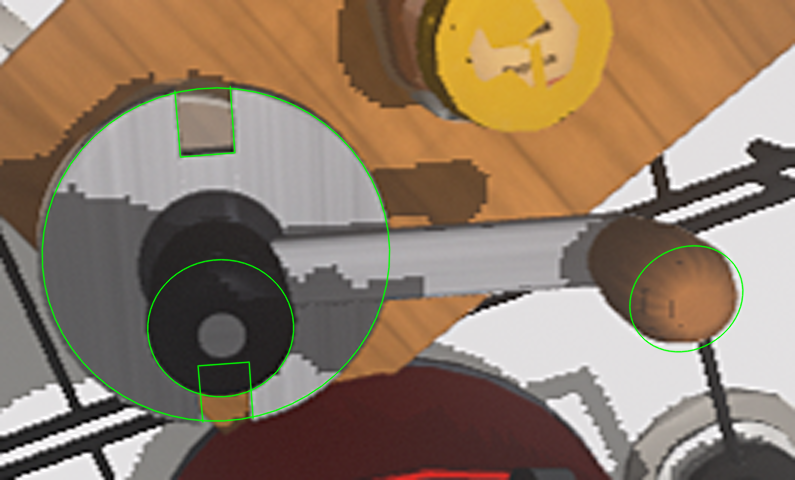

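The fit now matches the flange, notches, post and knob. I'll grasp the post with the fingers closing along the arm, then lift it out.

Run:
```python
from h import *
Q=q(np.radians(91.9)); c=[.4696,.1175]
arm.line_to(c+[.27],.1,Q)
arm.line_to(c+[.167],.08); print("F",np.round(arm.get_ft_force(),2))
arm.move_gripper(0.0,70); print("open",arm.get_opening(),arm.get_finger_force(),"F",np.round(arm.get_ft_force(),2))
arm.line_to(c+[.20],.04); print("F",np.round(arm.get_ft_force(),2),np.round(arm.get_wrist_torque(),3))
arm.line_to(c+[.30],.1); arm.pause(.2); print("F",np.round(arm.get_ft_force(),2),np.round(arm.get_wrist_torque(),3))
im=imaging.snapshot("wrist"); cv2.imwrite("pics/w3.png",im[:, :]); print(arm.get_tool_pos(),arm.get_eef_rot(),arm.get_opening(),arm.get_time())
```

```text
F [ 0.58 -0.16  0.63]
open 0.35547875167244797 69.10043120384216 F [ 1.47 -0.43  1.48]
F [-0.25 -0.46 -2.58] [-0.012  0.035  0.035]
F [-0.17  0.49 -2.84] [-0.011  0.046  0.03 ]
[0.4694048  0.11742993 0.29955381] [ 6.95258652e-01  7.18759449e-01 -4.01955917e-04 -3.15925980e-04] 0.35662767647568877 9.325
```

View pics/w3.png

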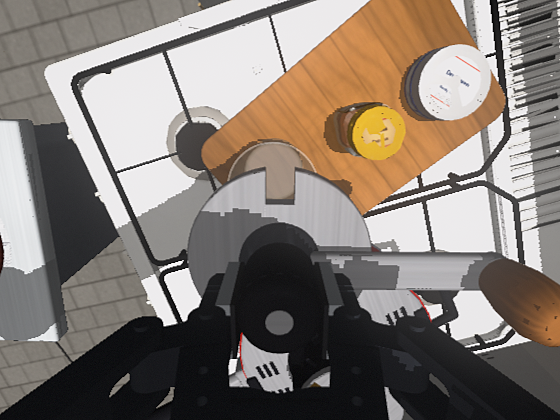

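The crank is held: the flange spans about columns 187–370, the notch is at about (266–295, 204), and the arm runs right to the knob at about (525,300). I'll fit its pose in the hand.

```bash
cat > fit3.py <<'E'
from h import *
from scipy.optimize import least_squares
P3,Q3=np.array([0.4694048,0.11742993,0.29955381]),[.695258652,.718759449,-4.0195e-4,-3.1593e-4]
im=cv2.imread('pics/w3.png'); g=cv2.cvtColor(im,cv2.COLOR_BGR2GRAY).astype(int)
for r in (175,185,195): print("row",r,g[r,258:302])
for c in (390,420,450,470): print("col",c,g[238:300:1,c])
print("row230",g[230,180:200],g[230,358:380]); print("col250",g[155:185,250],"col310",g[155:185,310])
E
python3 fit3.py
```

```text
row 175 [184 186 187 186 186 187 183 134 124 152 151 150 150 149 147 147 147 147
 148 149 149 148 149 150 149 148 149 149 148 147 146 147 148 148 150 155
 104 145 196 187 185 185 185 185]
row 185 [183 186 186 187 186 188 175 124 125 153 150 149 148 149 150 150 149 149
 147 147 146 146 149 149 149 151 150 151 150 150 151 149 149 147 150 138
  99 150 195 186 184 183 184 184]
row 195 [181 183 186 186 186 189 173 122 121 148 146 145 145 144 145 146 148 150
 150 150 149 148 148 146 147 147 145 142 138 133 127 122 108  98  98  89
 103 166 194 186 184 183 184 183]
col 390 [237 241 252 167 141 146 145 144 138 201 204 245 255 183  86  79  92 110
 131 154 159 164 171 176 178 179 190 116 100 105 105 105 105 104 102 102
 101 102 100 102 101 101 101 102 102 100 102 102 104 103  91  72 181 187
 181 178 176 178 180 182 183 183]
col 420 [235 234 236 235 235 235 235 235 235 235 234 236 243 221 104  78  93 110
 129 151 160 166 171 177 180 178 179 180 183 183 186 186 183 183 179 179
 179 179 181 179 178 178 182 181 182 181 181 183 186 191 175 162  79  46
  52  54  50 165 234 200 157 108]
col 450 [235 2
[... 248 characters left out ...]
ol 470 [235 235 235 235 235 235 235 235 234 234 235 234 238 252 146  80  87 102
 120 140 155 161 167 173 181 188 112  95 103 104 107 107 108 107 104 103
 104 104 105 105 105 105 105 106 106 106 106 106 105 107 101  83 151 240
 237 234 233 234 233 233 234 234]
row230 [143 142 143 143 143 145 142 143 145 148 120  81  93 103 101  98  99 100
  99 100] [173 175 176 175 177 177 179 184 168 118 201 244 237 235 235 235 234 235
 234 234 235 234]
col250 [126 135 140 144 145 147 149 150 149 151 150 149 148 148 155 101  65  76
  95 132 179 185 184 182 183 182 182 182 182 183] col310 [140 141 143 140 128 157 182 197 163 140 117 114 118 121 123 119  81  78
  82 112 154 185 188 187 188 187 186 188 187 187]
```

```bash
cat > fit3.py <<'E'
from h import *
from scipy.optimize import least_squares
P3,Q3=np.array([0.4694048,0.11742993,0.29955381]),[.695258652,.718759449,-4.0195e-4,-3.1593e-4]
TW=Ro.from_quat(Q3)
# params in tool frame: x,y of crank origin, depth z (along tool z), yaw, pitch about crank y, roll about crank x
def pts(m,v):
    R=TW*Ro.from_euler('x',np.pi)*Ro.from_euler('z',np.pi/2*1+v[3])*Ro.from_euler('y',v[4])*Ro.from_euler('x',v[5])
    return proj(R.apply(m)+P3+TW.apply(v[:3]),P3,Q3)
def at(c,a,val,side):
    # crossing of contour with coordinate a==val
    u=c[:,a]-val; k=np.where(u[:-1]*u[1:]<0)[0]; w=c[k,1-a]+(c[k+1,1-a]-c[k,1-a])*u[k]/(u[k]-u[k+1])
    return w.min() if side<0 else w.max()
def res(v):
    f=pts(circ(.046,.01),v); n=pts(np.array([[s*.007,.038,.01] for s in(-1,1)]),v)
    n2=pts(np.array([[0,.029,.01]]),v); 
    lo=pts(np.array([[.06,-.009,.024],[.085,-.009,.024]]),v)
    t=pts(circ(.016,.061),v)
    return np.r_[at(f,1,230,-1)-190.5,at(f,1,230,1)-366.8,at(f,0,250,-1)-174.3,at(f,0,310,-1)-174.6,
      n[:,0].mean()-279.65, (n2[0,1]-204)*.5, lo[:,1]-289.6, v[1]/.0007, v[4]/.03, v[5]/.03]
sg=None
for y0 in (0,np.pi):
    r=least_squares(res,[0,0,.03,y0,0,0],x_scale=[.01,.01,.01,.1,.1,.1]); print((r.x[:3]*1e3).round(2),np.degrees(r.x[3:]).round(2),r.fun.round(2),r.cost)
    if sg is None or r.cost<sg.cost: sg=r
im=cv2.imread('pics/w3.png')
o=cv2.resize(im[150:370,170:560],None,fx=2,fy=2)
for m in CR: cv2.polylines(o,[np.int32((pts(m,sg.x)-[170,150]+.25)*32)],False,(0,255,0),1,cv2.LINE_AA,4)
cv2.imwrite("pics/o3.png",o)
E
python3 fit3.py
```

```text
[20.29 -2.19 30.61] [ 12.24  -5.25 -38.98] [ -2.87  -4.73   5.32  -5.18   8.57  27.18 -10.13   2.86  -3.12  -3.05
 -22.67] 770.8725628893702
[ 0.52 -1.25 30.73] [1.8012e+02 1.4000e-01 1.5000e-01] [ 0.94  0.57 -0.17 -0.22 -0.28  0.33  0.15  0.01 -1.78  0.08  0.08] 2.3421574583349276
```

View pics/o3.png

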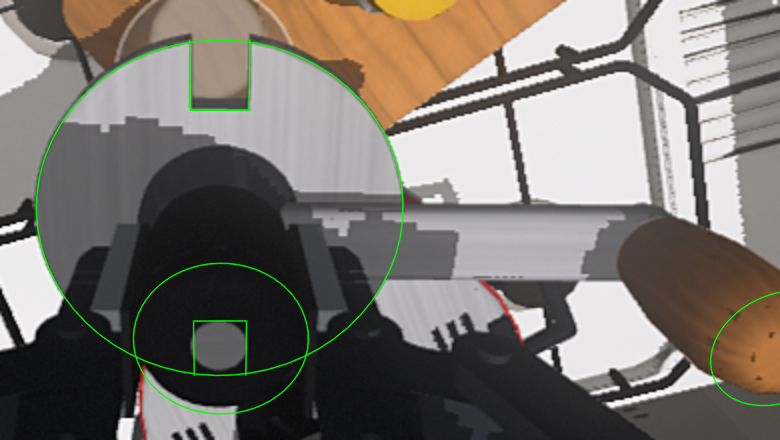

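Very good fit. The crank's offset in the hand is small and its yaw is aligned to within 0.2°. Next I'll carry it over the nose and lower it guarded.

```bash
cat >> h.py <<'E'
N=np.array([.5338,-.0562,.2083]); PSI=np.radians(143.4); OFF=np.array([.0005,-.00125,.0307])
def tcp(h,psi=PSI,dx=(0,0)): return N+[dx[0],dx[1],h]-Ro.from_quat(q(psi)).apply(OFF)
E
python3 - <<'E'
from h import *
arm.line_to(tcp(.12)*[0,0,1]+np.array([.4694,.1174,0]),.1)
arm.movep(tcp(.12),q(PSI)); arm.pause(.3); f0=np.array(arm.get_ft_force()); print("f0",f0.round(2),arm.get_joint_positions().round(2),arm.get_time())
cv2.imwrite("pics/s4.png",imaging.snapshot("side")[110:260,220:420])
arm.line_to(tcp(.06),.08); print((np.array(arm.get_ft_force())-f0).round(2))
for h in list(np.arange(.055,.024,-.005))+list(np.arange(.024,.0075,-.001)):
    arm.line_to(tcp(h),.03); f=np.array(arm.get_ft_force())-f0; print(round(h*1e3),f.round(1),round(arm.get_tool_pos()[2]-tcp(0)[2],4))
    if f[2]>6 or np.hypot(*f[:2])>8: break
print(arm.get_wrist_torque(),arm.get_time())
E
```

```text
f0 [ 0.13 -0.03 -3.03] [ 0.52  0.4  -0.69  1.52  0.26  1.31  0.73] 11.45
[-0.63 -0.05  0.62]
55 [ 0.2 -0.6  0.8] 0.0549
50 [-0.9 -0.1  0.4] 0.0497
45 [ 0.3  0.2 -0.2] 0.0447
40 [-0.1 -0.9  0.7] 0.0397
35 [ 0.3  0.4 -0.2] 0.0347
30 [0.1 0.9 0.9] 0.0297
25 [-0.2 -0.3  0.6] 0.0247
24 [0.2 0.8 1. ] 0.024
23 [-1.3 -0.8 -0.1] 0.0229
22 [0.5 0.5 0.6] 0.0219
21 [0.8 0.4 0.5] 0.0209
20 [-0.1  0.6  0.4] 0.0199
19 [0.2 0.1 0.5] 0.0189
18 [0.4 0.3 0.6] 0.0179
17 [-1.   0.1  0.4] 0.0169
16 [0.4 0.1 0.2] 0.0159
15 [0.3 0.4 0.9] 0.0149
14 [-0.3 -0.3 -0. ] 0.0139
13 [-0.6  0.6  0.1] 0.0129
12 [-0.2  0.3 -0.7] 0.0119
11 [0.2 0.3 0.2] 0.0109
10 [ 0.  -0.5  0.1] 0.0099
9 [-0.6  0.1  0. ] 0.0089
8 [-0.2  0.2 -0. ] 0.0079
[-0.02131313  0.05707892  0.04348282] 18.8667
```

The flange is past the dogs without contact, so I'll keep pressing until it clicks and then bottoms out.

Run:
```python
from h import *
f0=np.array([.1,0,-3.]); 
for h in np.arange(.007,-.012,-.001):
    arm.line_to(tcp(h),.03); f=np.array(arm.get_ft_force())-f0; print(round(h*1e3),f.round(1),round(arm.get_tool_pos()[2]-tcp(0)[2],4))
    if f[2]>24 or np.hypot(*f[:2])>12: break
print(arm.get_wrist_torque(),arm.get_time(),arm.get_opening())
```

```text
7 [-0.3 -0.   1.3] 0.0071
6 [ 0.3 -1.   2.7] 0.0064
5 [-0.9  0.3  8.6] 0.0059
4 [-1.2 -0.3  8.6] 0.0051
3 [-0.  -2.   5.3] 0.0032
2 [ 1.6 -1.8  1.5] 0.0014
1 [ 3.9 -2.4 -5.6] -0.0004
0 [ 3.  -2.  -7.4] -0.0011
-1 [ 2.3 -2.  -6.2] -0.0013
-2 [ 3.2 -2.7 -3.8] -0.0019
-3 [ 1.4 -2.3 -0.4] -0.0025
-4 [ 1.  -1.7  2.6] -0.0036
-5 [ 0.  -1.3  4.3] -0.0045
-6 [-1.5 -1.9  9.4] -0.0046
-7 [-3.2 -2.9 15.9] -0.0046
-8 [-4.2 -4.  20. ] -0.0046
-9 [-6.4 -3.7 25. ] -0.0047
[-0.80603115  1.36525927  0.0533624 ] 23.1167 0.3536360006636024
```

It clicked: the force dipped, the total travel was 11 mm, and there was a hard stop. Now I'll turn it clockwise with lateral force relief.

```bash
cat > turn.py <<'E'
from h import *
import sys
f0=np.array([.1,0,-3.]); dx=np.zeros(2); h=-.0055
a0,a1=float(sys.argv[1]),float(sys.argv[2])
arm.line_to(tcp(h),.03) if a0==0 else None
for a in np.arange(a0,a1-.1,-12):
    psi=PSI+np.radians(a); t=arm.get_time()
    try: arm.line_to(tcp(h,psi,dx),.05,q(psi))
    except arm.MotionError as e: print("ERR",a,e,arm.get_joint_positions().round(2)); break
    f=np.array(arm.get_ft_force())-f0; m=arm.get_wrist_torque(); j=arm.get_joint_positions()
    print(round(a),f.round(1),np.round(m,2),"z",round(arm.get_tool_pos()[2]-tcp(0)[2],4),(dx*1e3).round(1),"j7",j[6].round(2),round(arm.get_time()-t,2))
    dx=np.clip(dx+f[:2]*.00008,-.004,.004)
    if np.linalg.norm(f)>35: print("stop");break
print(arm.get_time(),dx.tolist())
E
python3 turn.py 0 -36
```

```text
0 [ 0.1 -2.5 10.5] [-0.68  0.29  0.03] z -0.0046 [0. 0.] j7 0.64 0.25
-12 [-0.9 -1.9 10.3] [-0.59  0.33 -0.21] z -0.0046 [ 0.  -0.2] j7 0.47 0.36
-24 [ 0.3 -1.8  9.4] [-0.47  0.28 -0.17] z -0.0046 [-0.1 -0.3] j7 0.29 0.36
-36 [ 0.4 -1.3  9.5] [-0.34  0.27 -0.21] z -0.0046 [-0.  -0.5] j7 0.11 0.36
24.7083 [1.904282975384377e-06, -0.0005889937865443019]
```

Turning cleanly: the moment is about 0.2 N m, as the spindle should take. Continue to about 176°.

```bash
sed -i 's/dx=np.zeros(2)/dx=np.array([0,-.0006])/' turn.py; python3 turn.py -48 -176
```

```text
-48 [ 0.1 -0.4 10.1] [-0.17  0.27 -0.21] z -0.0046 [ 0.  -0.6] j7 -0.07 0.36
-60 [ 0.5 -0.4 11. ] [-0.14  0.2  -0.18] z -0.0045 [ 0.  -0.6] j7 -0.24 0.36
-72 [ 0.7 -0.6  8.8] [-0.15  0.16 -0.11] z -0.0046 [ 0.1 -0.7] j7 -0.42 0.36
-84 [ 0.9 -1.   9.3] [-0.03  0.15 -0.18] z -0.0046 [ 0.1 -0.7] j7 -0.6 0.36
-96 [1.4 0.4 8.9] [-0.01  0.06 -0.14] z -0.0046 [ 0.2 -0.8] j7 -0.78 0.36
-108 [0.8 0.7 9.1] [-0.04  0.01 -0.2 ] z -0.0046 [ 0.3 -0.8] j7 -0.96 0.36
-120 [ 0.6 -0.2  9.2] [-0.05 -0.02 -0.11] z -0.0046 [ 0.4 -0.7] j7 -1.15 0.36
-132 [1.1 0.2 9.5] [-0.09 -0.   -0.16] z -0.0046 [ 0.4 -0.7] j7 -1.33 0.36
-144 [ 0.2 -0.3  8.7] [-0.07 -0.01 -0.15] z -0.0046 [ 0.5 -0.7] j7 -1.51 0.36
-156 [ 1.5  0.5 10.1] [-0.12 -0.05 -0.04] z -0.0046 [ 0.5 -0.7] j7 -1.69 0.36
-168 [ 0.6 -0.9  9.6] [-0.12  0.02 -0.11] z -0.0046 [ 0.6 -0.7] j7 -1.87 0.36
28.65 [0.0006618433327953576, -0.0007612114722483478]
```

Run:
```python
from h import *
arm.move_gripper(0.9); p=np.array(arm.get_tool_pos()); print(arm.get_opening(),arm.get_ft_force())
arm.line_to(p+[0,0,.03],.06); arm.line_to(p+[0,0,.14],.15); arm.pause(.3)
w=imaging.snapshot("wrist"); P,Qn=np.array(arm.get_tool_pos()),arm.get_eef_rot()
o=overlay(w,[(CR,N-[0,0,.0035],PSI-np.pi/2-np.radians(168))],P,Qn,(150,60,450,400),1.7,"pics/w5.png")
print(arm.get_time(),arm.get_ft_force())
s=imaging.snapshot("side")[100:300,180:430]; s=cv2.resize(s,None,fx=1.1,fy=1.1); c=np.zeros((578,785,3),np.uint8); c[:,:510]=o[:578]; c[:220,510:785]=s; cv2.imwrite("pics/fin.png",c)
```

```text
0.9006141539517153 [-0.50131505  0.60932619  0.06337385]
31.0417 [ 0.14460816 -0.06265745  0.24141781]
```

View pics/fin.png

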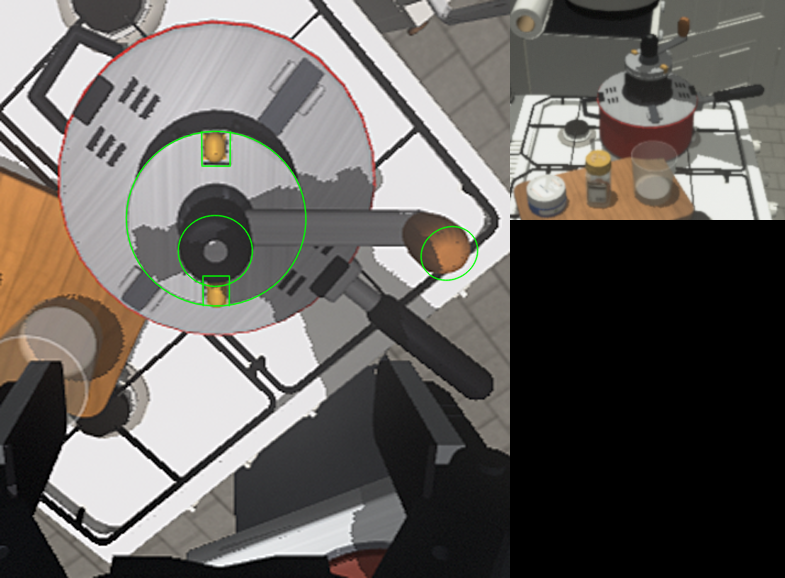

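The picture shows the crank home, with the brass dogs in both notches at about (215,148) and (216,293). It has turned about 168° and the hand is clear. The glass, jar and tub are all upright.

```bash
python3 -c "
from station import finish_job
print(finish_job())"
```

```text
the job is handed in; nothing more can be done
None
```

The crank is pressed home in the spindle with both dogs in its notches and turned about 168° clockwise; the hand is clear, the glass, tub and jar are upright, and the job is handed in (no verdict was returned).

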